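# Seat a dryer stacking pin by feel

### The arm

A 6-joint arm with a two-finger parallel gripper is mounted at the origin on the work surface. World frame = base frame: x ahead of the robot, y to its left, z up, the work surface at z = 0. Lengths are in m, angles in degrees, forces in N, time in s.
With the tool pointing down it reaches from about 0.4 to 0.825 m from the base axis. Payload 7 kg.
Tool frame: the origin (TCP) lies midway between the tips of the shut fingers; the grasp point (between the pads) lies 19 mm behind it; z points along the fingers, y is the line along which they close (so a half turn about z gives the same grasp; the last joint's range is limited). The gripper opens to 88 mm and grips with 3 to 60 N. Pads are 19 mm wide; open, the fingers measure 130 mm over their backs; the gripper's body (78 mm by 193 mm) begins 47 mm behind the grasp point.
Start: joints at [92.252, 20.546, 0.682, 0, -70.136, -16.507], TCP at [0.166, 0.654, 0.227] pointing down, gripper open.
Joint ranges: [-176.03, 176.03], [-82.01, 121.73], [-58.28, 71.71], [-173.87, 95.51], [-174.79, -0.11], [-173.66, 173.66]. Speed limits (degrees/s): [136.94, 136.94, 172.46, 180, 180, 180].

### API

Orientations are given as [roll, pitch, yaw] about the fixed x, y, z axes, in that order (R = Rz(yaw) Ry(pitch) Rx(roll)).
In Python, from plant import r gives the robot as it stands.
- The arm moves only by the tool drive_tool, never from a script. Its argument "commands" is a list of rows, each an object of numbers: "hand": the closure, from 0 (fully open) to 1 (shut); "tx", "ty", "tz": the shift along the world's x, y, z scaled (see below); "turn": the turn about the world's z scaled (see below). A call has 1 to 10 rows; each row is the pose to reach, as a shift and turn from the pose commanded when the call began; what a row does not reach only later rows make up. The controller multiplies each number of a shift by 0.6 m and each number of a turn by 90 degrees. A row lasts 1/10 s, in which the tool goes at most 50 mm and 8.59 degrees, less where a joint would pass 70% of its speed; a pose out of reach is approached as far as the arm can. A call with a number of a shift or a turn outside -1 to 1 is refused whole. A call with a gripper value outside its range is refused whole. The fingers move at their own pace and stop on an object; "grip_force" is the grip in N (left out, the last holds). Time passes only in rows, so rows that repeat a pose let the fingers close. It gives the time, the measured TCP pose, the force, the opening and the grip force at its end, in the units of the state.
- r.get_state(): the state, without advancing time (a new reading comes with each control period).
- r.capture(name): name is "scene" or "top" or "wrist"; returns a dict with "frame" (480x640x3 uint8, red, green, blue), "fx", "fy", "cx", "cy" (pixels), "D" ([k1, k2, p1, p2, k3] as OpenCV has them; the pictures are not rectified), "world_from_camera" (4x4, takes a point from camera to world coordinates); the wrist camera has in their place "T_tool_cam" (4x4, takes a point from camera to tool coordinates, whose origin is the TCP and whose axes are the flange's). Camera axes: x right, y down, z forward; pixel columns grow to the right and rows downward; lengths in m; the calibration is good to about 2 mm. A picture is of the moment at which its call begins: read the wrist's pose just before it. There is no depth.
- r.close_job(): hands the job in; it is judged then, once.
Trained networks look in the newest picture that a camera, given by its name, has taken for a name from the list of things; names that differ only in an ending like _2 or _b are one class to them, and where a whole thing is asked for, a point or a joint stands for the part that bears it (a point fixed in the world has none). Each returns a list of dicts, best first, with "score" (0 to 1); they miss things now and then, are a little off and sometimes report something else, mostly with a low value. They report only what shows in the picture. A call takes as long as a camera call.
- r.trace(label, camera): "pixels" (480x640 bool, what is visible of it) and "extent" ([left, top, right, bottom] in pixels, round what is visible of it).
The state is a dict: "time_s": time; "joints": joint angles; "qd": joint speeds; "joint_torque": joint torques, N m; "tcp_pos": TCP position; "eef_rot": TCP orientation; "contact_force": force on the tool from outside, world axes, zero at the start; "moment": the same for the moment, N m; "gripper_width": finger opening in m; "gripper_force": force on a finger pad.
Only numpy, scipy, OpenCV 4.12 (cv2) and the standard library are available. Lean on these libraries where they do the work, as an engineer would, in place of code of your own. Each camera call takes 0.05 s, during which the arm holds its last target. There are 200 camera calls.

### The job

Fit the locating pin to the dryer stacking rail: take the steel pin out of its grey block, set its tip down lightly on the bare steel strip near one end of the rail's window, and slide it along the strip's centreline, pressing only gently, until it drops into the strip's one open hole (the other positions are plugged flush). Lower it until its collar sits fully home on the strip, let go and leave it standing upright; do not disturb the detergent bottle, cup or hairbrush.

Things in the scene. Friction and masses are not known exactly. Their poses are not given: they have to be found in the camera images.
- rail: Dryer stacking rail: white-painted steel channel fixed to the counter, rigid, 290 long (its y axis), 66 wide (x). Origin: centre of its underside; z up. Its middle (y -60 to 60 mm) is an open window onto a bare steel strip. White lips along the sides (x beyond 20 mm) rise 34 mm above the origin, white end covers (y beyond 60 mm) 36, their bolt heads 39. Over 25 N on it damages the finish.
- rail_window (a point): Middle of the window, on the strip's top face (30 mm above the rail's origin); axes as the rail's. The strip is 40 wide, flat, rigid, clamped, with one round blind hole, 14 wide, 24 deep, on the line x = 0. Where along y is not measured: its centre is anywhere from -35 to 35 mm. Dark discs of the same width, 24 mm apart along the centreline, are flush plugs: like the hole to the eye, but flat.
- pin_grip (a point): Centre of the loose steel pin's grip, a plain round bar 18 in diameter, 50 long, axis z; 52 mm above the tip. Below it a round collar 28 across, 5 thick, then the shank, 12 in diameter, 22 long, with a 1.5 mm chamfer at the tip. 77 long in all, 0.09 to 0.18 kg. Starts upright, hanging by its collar in the block. Any yaw is alike.
- pin_tip (a point): Centre of the flat end of the pin's shank, its lowest point when upright; z points up the pin.
- pin: The same pin; the origin is at its tip, z up the pin.
- block: Grey plastic block fixed to the counter, 70 x 70 x 40 high, origin at the centre of its underside. The pin starts in the 17 mm wide hole in its middle, its collar resting on the block's top, and lifts straight out.
- detergent: White detergent bottle, 72 in diameter, 200 high, loose, to be left alone; origin at the centre of its underside.
- cup: Clear plastic cup, 76 across the rim, 85 high, loose, to be left alone; origin at the centre of its underside.
- hairbrush: Hairbrush lying bristles down, about 215 long (x axis), 50 wide, 27 high, loose, to be left alone; origin on the counter under its middle.

How it is judged:
By the outcome, as a careful person would: the job done as asked, in the order asked, and still so for the second after the job is handed in, with the robot touching nothing.
It also fails if it takes over 72 s, if anything falls off the work surface, if the arm or the gripper's body presses on something with over 40 N, if the wrist force passes 120 N, or if a joint passes its speed limit or range.

## Working session

There is one attempt and no reset: what is moved stays moved. The work goes in short steps, Python scripts to look and compute and a tool call to move; the robot and the scene stay as the last step left them, time stands still between calls to the robot, and variables do not carry over. Pictures are saved under pics/ and viewed, at most 10 in all, crops included, and the job is handed in when it is done.

Besides the shell and the picture viewer there is one more tool, called by a JSON object that holds its "fn" and its "kwargs". drive_tool: Moves the arm, as the interface text tells. Its arguments: {"type":"object","properties":{"commands":{"type":"array"},"grip_force":{"type":"number"}},"required":["commands"]}

```bash
mkdir -p pics; ls
cat > h.py <<'E'
import numpy as np, cv2
from plant import r
from scipy.spatial.transform import Rotation as R
def cap(n):
    s=r.get_state(); c=r.capture(n)
    K=np.array([[c['fx'],0,c['cx']],[0,c['fy'],c['cy']],[0,0,1]]); D=np.array(c['D'],float)
    if 'world_from_camera' in c: T=np.array(c['world_from_camera'])
    else:
        W=np.eye(4); W[:3,:3]=R.from_euler('xyz',s['eef_rot'],degrees=True).as_matrix(); W[:3,3]=s['tcp_pos']
        T=W@np.array(c['T_tool_cam'])
    return c['frame'],K,D,T
def ray(px,K,D,T):
    u=cv2.undistortPoints(np.array([[px]],float),K,D)[0,0]; d=T[:3,:3]@np.array([u[0],u[1],1]); return T[:3,3],d/np.linalg.norm(d)
def onz(px,z,K,D,T):
    o,d=ray(px,K,D,T); return o+d*(z-o[2])/d[2]
def proj(P,K,D,T):
    Ti=np.linalg.inv(T); P=np.atleast_2d(np.array(P,float))
    return cv2.projectPoints(P,cv2.Rodrigues(Ti[:3,:3])[0],Ti[:3,3],K,D)[0][:,0]
def tri(rs):
    A=0;b=0
    for o,d in rs:
        M=np.eye(3)-np.outer(d,d);A=A+M;b=b+M@o
    return np.linalg.solve(A,b)
E
python3 - <<'E'
from h import *
ims=[]
for n in ['scene','top','wrist']:
    f,K,D,T=cap(n); ims.append(f); print(n,T[:3,3].round(3))
    for l in ['rail','rail_window','pin','pin_grip','block','detergent','cup','hairbrush']:
        for t in r.trace(l,n)[:2]:
            p=t['pixels']; ys,xs=np.nonzero(p)
            if len(xs): print(l,round(t['score'],2),[int(v) for v in t['extent']],xs.mean().round(1),ys.mean().round(1),len(xs), onz((xs.mean(),ys.mean()),.03,K,D,T).round(3))
for n,f in zip(['scene','top','wrist'],ims): cv2.imwrite(f'pics/{n}0.png',f[:,:,::-1])
print(r.get_state())
E
```

```text
pics
scene [ 1.486 -0.042  0.86 ]
rail 0.65 [198, 202, 312, 228] 255.4 213.6 2990 [ 0.511 -0.18   0.03 ]
rail_window 0.59 [198, 199, 313, 227] 255.4 213.5 2948 [ 0.511 -0.18   0.03 ]
pin 0.61 [351, 187, 362, 203] 354.8 195.1 154 [0.451 0.084 0.03 ]
pin_grip 0.52 [346, 180, 361, 206] 354.8 194.3 174 [0.447 0.084 0.03 ]
block 0.96 [336, 194, 370, 225] 354.2 209.7 663 [0.511 0.077 0.03 ]
cup 0.26 [350, 182, 360, 203] 354.9 194.8 150 [0.449 0.085 0.03 ]
hairbrush 0.71 [320, 249, 348, 328] 331.4 282.3 1129 [0.758 0.002 0.03 ]
hairbrush 0.66 [349, 186, 361, 205] 354.7 195.3 172 [0.452 0.084 0.03 ]
top [ 0.47  -0.011  1.298]
rail 0.56 [332, 282, 448, 321] 389.5 303.0 2922 [ 0.497 -0.18   0.03 ]
rail_window 0.73 [328, 288, 447, 321] 389.7 303.1 2949 [ 0.497 -0.18   0.03 ]
pin 0.46 [283, 298, 292, 305] 288.2 302.5 64 [0.494 0.083 0.03 ]
pin_grip 0.7 [311, 164, 335, 243] 319.9 210.9 1010 [0.737 0.005 0.03 ]
pin_grip 0.63 [282, 295, 294, 309] 289.3 302.6 86 [0.494 0.08  0.03 ]
block 0.89 [273, 287, 301, 317] 289.6 302.8 662 [0.494 0.079 0.03 ]
block 0.55 [332, 288, 449, 320] 389.9 303.2 2925 [ 
[... 249 characters left out ...]
.634 0.385]
{'time_s': 1.35, 'joints': array([ 9.22503033e+01,  2.05471635e+01,  6.80767201e-01,  7.83433299e-04,
       -7.01342821e+01, -1.65069898e+01]), 'qd': array([-0.02128183, -0.01790818, -0.01417608,  0.02273133, -0.03279359,
       -0.01037336]), 'joint_torque': array([-7.83011774e-05, -5.82393122e+01,  2.93305457e+01,  7.00264916e+00,
        1.23272362e-02, -2.18547893e-05]), 'tcp_pos': array([0.16624634, 0.65418718, 0.22654557]), 'eef_rot': array([ 1.79999559e+02, -8.99196245e-04, -1.42564203e+01]), 'contact_force': array([-0.20676624, -0.19415314, -0.5115085 ]), 'moment': array([ 0.03375142,  0.04677903, -0.0190317 ]), 'gripper_force': 0.0, 'gripper_width': 0.08743449320932303}
```

```bash
python3 -c "
import cv2,numpy as np
a=cv2.imread('pics/top0.png');b=cv2.imread('pics/scene0.png')
t=cv2.resize(a[150:330,90:560],(800,306),interpolation=cv2.INTER_CUBIC)
u=cv2.resize(b[160:340,180:460],(440,283),interpolation=cv2.INTER_CUBIC)
v=cv2.resize(b,(360,270))
cv2.imwrite('pics/a1.png',np.vstack([t,np.hstack([u,np.vstack([v,np.zeros((13,360,3),np.uint8)])])]))"
```

```text
(no output)
```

View pics/a1.png

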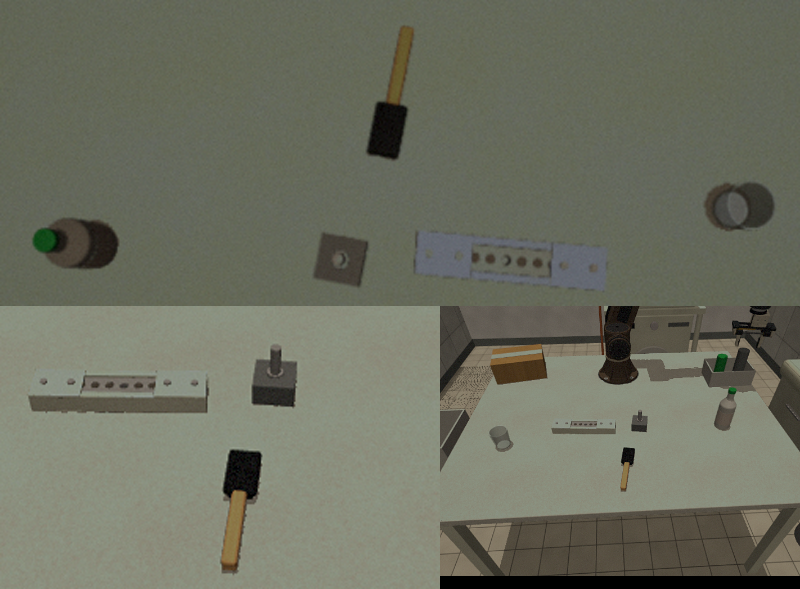

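{"fn": "drive_tool", "kwargs": {"commands": [{"hand": 0, "tx": 0.04, "ty": -0.07, "tz": 0.04, "turn": -0.09}, {"hand": 0, "tx": 0.08, "ty": -0.14, "tz": 0.04, "turn": -0.18}, {"hand": 0, "tx": 0.12, "ty": -0.21, "tz": 0.04, "turn": -0.27}, {"hand": 0, "tx": 0.16, "ty": -0.28, "tz": 0.04, "turn": -0.36}, {"hand": 0, "tx": 0.2, "ty": -0.35, "tz": 0.04, "turn": -0.45}, {"hand": 0, "tx": 0.24, "ty": -0.42, "tz": 0.04, "turn": -0.54}, {"hand": 0, "tx": 0.27, "ty": -0.49, "tz": 0.04, "turn": -0.63}, {"hand": 0, "tx": 0.3, "ty": -0.55, "tz": 0.04, "turn": -0.72}, {"hand": 0, "tx": 0.34, "ty": -0.62, "tz": 0.04, "turn": -0.81}, {"hand": 0, "tx": 0.38, "ty": -0.69, "tz": 0.04, "turn": -0.89}]}}

```text
time_s: 2.35
tcp_pos: [0.3947, 0.2386, 0.2511]
eef_rot: [-180.0, 0.1, -94.6]
contact_force: [1.9, 0.7, -0.6]
gripper_width: 0.0879
gripper_force: 0.0
```

{"fn": "drive_tool", "kwargs": {"commands": [{"hand": 0, "tx": 0.04, "ty": -0.07}, {"hand": 0, "tx": 0.08, "ty": -0.14}, {"hand": 0, "tx": 0.12, "ty": -0.21}, {"hand": 0, "tx": 0.16, "ty": -0.28}, {"hand": 0, "tx": 0.16, "ty": -0.3}, {"hand": 0, "tx": 0.16, "ty": -0.3}, {"hand": 0, "tx": 0.16, "ty": -0.3}]}}

```text
invalid input
```

Run:
```python
from h import *
f,K,D,T=cap('wrist'); cv2.imwrite('pics/w1.png',f[:,:,::-1]); np.savez('w1.npz',K=K,D=D,T=T)
s=r.get_state(); print(s['time_s'],s['tcp_pos'],s['eef_rot'],s['contact_force'],K[0,0]); print(T.round(3))
for l in ['rail','pin_grip','pin','block']:
    for t in r.trace(l,'wrist')[:2]:
        print(l,round(t['score'],2),[int(v) for v in t['extent']])
```

```text
2.4 [0.39635418 0.23366025 0.25099142] [-1.79973075e+02 -5.17283743e-02 -9.52022346e+01] [ 0.94604243 -4.07932318 -0.5889394 ] 388.0239098075544
[[-0.997  0.077  0.026  0.386]
 [ 0.081  0.947  0.309  0.155]
 [-0.001  0.311 -0.951  0.409]
 [ 0.     0.     0.     1.   ]]
rail 0.3 [157, 16, 211, 53]
rail 0.3 [153, 0, 244, 87]
pin_grip 0.73 [160, 15, 211, 58]
pin 0.89 [159, 14, 207, 56]
block 0.77 [153, 1, 247, 89]
```

View pics/w1.png

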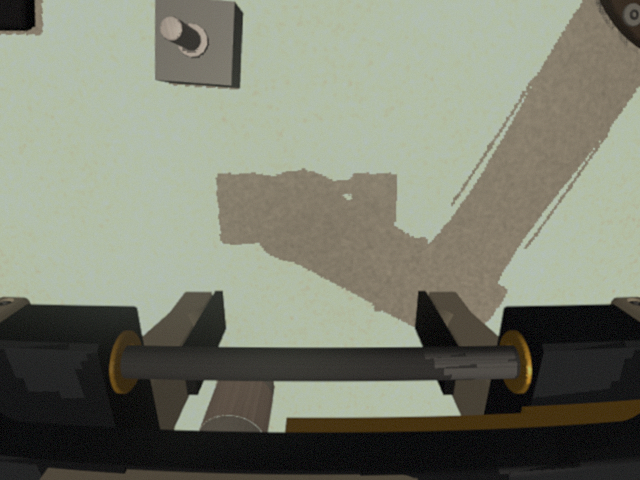

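{"fn": "drive_tool", "kwargs": {"commands": [{"hand": 0, "tx": 0.03, "ty": -0.07, "tz": 0, "turn": 0}, {"hand": 0, "tx": 0.06, "ty": -0.14, "tz": 0, "turn": 0}, {"hand": 0, "tx": 0.09, "ty": -0.21, "tz": 0, "turn": 0}, {"hand": 0, "tx": 0.13, "ty": -0.28, "tz": 0, "turn": 0}, {"hand": 0, "tx": 0.14, "ty": -0.31, "tz": 0, "turn": 0}, {"hand": 0, "tx": 0.14, "ty": -0.31, "tz": 0, "turn": 0}, {"hand": 0, "tx": 0.14, "ty": -0.31, "tz": 0, "turn": 0}, {"hand": 0, "tx": 0.14, "ty": -0.31, "tz": 0, "turn": 0}]}}

```text
time_s: 3.4
tcp_pos: [0.4781, 0.0555, 0.2505]
eef_rot: [180.0, 0.0, -94.2]
contact_force: [0.5, 0.3, 1.4]
gripper_width: 0.0877
gripper_force: 0.0
```

```bash
cat > m.py <<'E'
import sys
from h import *
n=sys.argv[1]
f,K,D,T=cap('wrist'); cv2.imwrite(f'pics/{n}.png',f[:,:,::-1])
s=r.get_state(); print(s['time_s'],s['tcp_pos'].round(4),s['eef_rot'].round(2),s['contact_force'].round(1))
d=dict(K=K,D=D,T=T)
for l in sys.argv[2:]:
    for i,t in enumerate(r.trace(l,'wrist')[:2]):
        print(l,round(t['score'],2),[int(v) for v in t['extent']]); d[f'{l}{i}']=t['pixels']
np.savez(n+'.npz',**d)
E
python3 m.py w2 pin block
```

```text
3.45 [0.4781 0.0555 0.2506] [-1.7999e+02  1.0000e-02 -9.4220e+01] [0.9 0.5 0.4]
pin 0.6 [292, 216, 322, 259]
block 0.8 [268, 186, 345, 265]
```

{"fn": "drive_tool", "kwargs": {"commands": [{"hand": 0, "tx": 0, "ty": -0.07, "tz": 0, "turn": 0}, {"hand": 0, "tx": 0, "ty": -0.13, "tz": 0, "turn": 0}, {"hand": 0, "tx": 0, "ty": -0.15, "tz": 0, "turn": 0}, {"hand": 0, "tx": 0, "ty": -0.15, "tz": 0, "turn": 0}, {"hand": 0, "tx": 0, "ty": -0.15, "tz": 0, "turn": 0}, {"hand": 0, "tx": 0, "ty": -0.15, "tz": 0, "turn": 0}]}}

```text
time_s: 4.15
tcp_pos: [0.4784, -0.0349, 0.2506]
eef_rot: [-180.0, 0.0, -94.3]
contact_force: [0.0, 0.1, -0.0]
gripper_width: 0.0874
gripper_force: 0.0
```

```bash
python3 m.py w3 pin block rail; python3 -c "
import cv2,numpy as np
a=cv2.imread('pics/w2.png');b=cv2.imread('pics/w3.png')
cv2.imwrite('pics/a2.png',np.hstack([a[:420,120:520],b[:420,120:520]]))"
```

```text
4.2 [ 0.4783 -0.0349  0.2506] [-1.7999e+02  1.0000e-02 -9.4290e+01] [ 0.2  0.5 -0.8]
block 0.7 [277, 265, 352, 343]
rail 0.44 [302, 303, 327, 349]
```

View pics/a2.png

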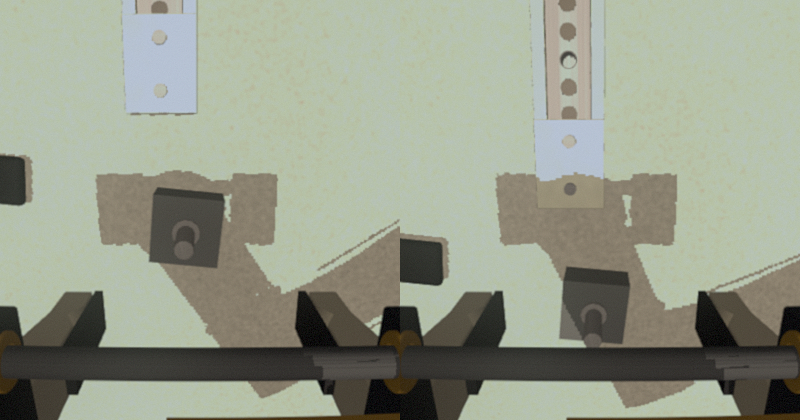

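```bash
python3 -c "
import cv2,numpy as np
a=cv2.imread('pics/w2.png');b=cv2.imread('pics/w3.png')
f=lambda i,x,y,w,h,s:cv2.resize(np.clip(i[y:y+h,x:x+w].astype(float)*1.5,0,255).astype(np.uint8),None,fx=s,fy=s,interpolation=cv2.INTER_CUBIC)
A=f(a,275,205,66,75,4);B=f(b,280,280,66,75,4);C=f(b,240,0,90,150,4)
A=np.vstack([A,B]);
cv2.imwrite('pics/a3.png',np.hstack([A,C]));print(A.shape,C.shape)"
```

```text
(600, 264, 3) (600, 360, 3)
```

View pics/a3.png

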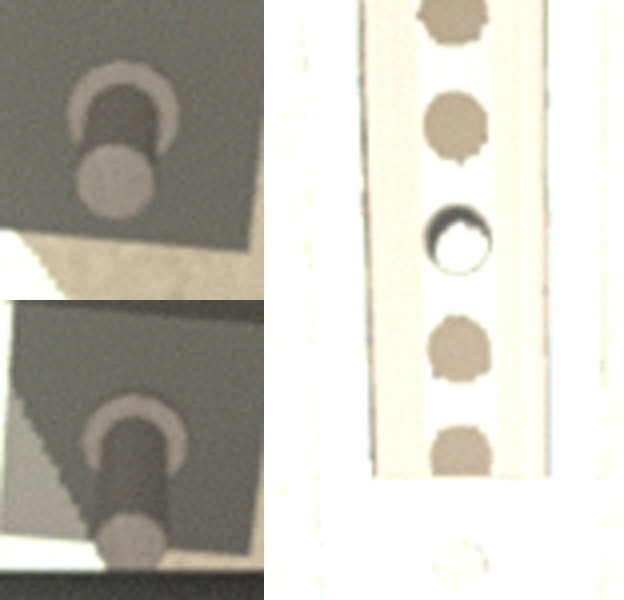

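Run:
```python
from h import *
L=lambda n:[np.load(n+'.npz')[k] for k in 'KDT']
a,b=L('w2'),L('w3')
print('collar',tri([ray((305.4,233.4),*a),ray((313.2,315.4),*b)]).round(4),onz((305.4,233.4),.045,*a).round(4),onz((313.2,315.4),.045,*b).round(4))
print('top',tri([ray((303.4,249.9),*a),ray((312.4,340.5),*b)]).round(4),onz((303.4,249.9),.095,*a).round(4),onz((312.4,340.5),.095,*b).round(4))
for z in [(453,12),(455,126),(458,239),(459,349),(461,456)]:
    print(onz(((z[0]-264)/4+239.6,z[1]/4-.4),.03,*b).round(4))
```

```text
collar [0.493  0.0808 0.0461] [0.4931 0.0812 0.045 ] [0.4931 0.0814 0.045 ]
top [0.4931 0.0813 0.0935] [0.493  0.0808 0.095 ] [0.493  0.0803 0.095 ]
[ 0.4927 -0.2178  0.03  ]
[ 0.4944 -0.1942  0.03  ]
[ 0.496  -0.1703  0.03  ]
[ 0.498  -0.1465  0.03  ]
[ 0.4998 -0.1227  0.03  ]
```

{"fn": "drive_tool", "kwargs": {"commands": [{"hand": 0, "tx": 0.0125, "ty": 0.08, "tz": 0, "turn": 0}, {"hand": 0, "tx": 0.0245, "ty": 0.16, "tz": -0.03, "turn": 0}, {"hand": 0, "tx": 0.0245, "ty": 0.193, "tz": -0.1, "turn": 0}, {"hand": 0, "tx": 0.0245, "ty": 0.193, "tz": -0.17, "turn": 0}, {"hand": 0, "tx": 0.0245, "ty": 0.193, "tz": -0.23, "turn": 0}, {"hand": 0, "tx": 0.0245, "ty": 0.193, "tz": -0.28, "turn": 0}, {"hand": 0, "tx": 0.0245, "ty": 0.193, "tz": -0.31, "turn": 0}, {"hand": 0, "tx": 0.0245, "ty": 0.193, "tz": -0.323, "turn": 0}, {"hand": 0, "tx": 0.0245, "ty": 0.193, "tz": -0.323, "turn": 0}, {"hand": 0, "tx": 0.0245, "ty": 0.193, "tz": -0.323, "turn": 0}]}}

```text
time_s: 5.35
tcp_pos: [0.4936, 0.0804, 0.0576]
eef_rot: [-179.9, 0.0, -94.3]
contact_force: [0.2, -0.0, 0.1]
gripper_width: 0.0875
gripper_force: 0.0
```

{"fn": "drive_tool", "kwargs": {"commands": [{"hand": 0.6, "tx": 0, "ty": 0, "tz": 0, "turn": 0}, {"hand": 1, "tx": 0, "ty": 0, "tz": 0, "turn": 0}, {"hand": 1, "tx": 0, "ty": 0, "tz": 0, "turn": 0}, {"hand": 1, "tx": 0, "ty": 0, "tz": 0, "turn": 0}, {"hand": 1, "tx": 0, "ty": 0, "tz": 0, "turn": 0}, {"hand": 1, "tx": 0, "ty": 0, "tz": 0, "turn": 0}, {"hand": 1, "tx": 0, "ty": 0, "tz": 0, "turn": 0}, {"hand": 1, "tx": 0, "ty": 0, "tz": 0, "turn": 0}], "grip_force": 25}}

```text
time_s: 6.15
tcp_pos: [0.4929, 0.08, 0.0567]
eef_rot: [180.0, -0.0, -94.4]
contact_force: [-0.2, -0.9, 0.1]
gripper_width: 0.0291
gripper_force: 0.0
```

{"fn": "drive_tool", "kwargs": {"commands": [{"hand": 1, "tx": 0, "ty": 0, "tz": 0, "turn": 0}, {"hand": 1, "tx": 0, "ty": 0, "tz": 0, "turn": 0}, {"hand": 1, "tx": 0, "ty": 0, "tz": 0, "turn": 0}, {"hand": 1, "tx": 0, "ty": 0, "tz": 0, "turn": 0}]}}

```text
time_s: 6.55
tcp_pos: [0.4931, 0.0801, 0.0568]
eef_rot: [-180.0, 0.0, -94.4]
contact_force: [1.3, -0.0, -0.7]
gripper_width: 0.0176
gripper_force: 25.0
```

{"fn": "drive_tool", "kwargs": {"commands": [{"hand": 1, "tx": 0, "ty": 0, "tz": 0.02, "turn": 0}, {"hand": 1, "tx": 0, "ty": 0, "tz": 0.05, "turn": 0}, {"hand": 1, "tx": 0, "ty": 0, "tz": 0.085, "turn": 0}, {"hand": 1, "tx": 0, "ty": 0, "tz": 0.1, "turn": 0}, {"hand": 1, "tx": 0, "ty": -0.02, "tz": 0.1, "turn": 0}, {"hand": 1, "tx": 0, "ty": -0.07, "tz": 0.1, "turn": 0}, {"hand": 1, "tx": 0.005, "ty": -0.13, "tz": 0.1, "turn": 0}, {"hand": 1, "tx": 0.01, "ty": -0.19, "tz": 0.1, "turn": 0}, {"hand": 1, "tx": 0.01, "ty": -0.25, "tz": 0.1, "turn": 0}, {"hand": 1, "tx": 0.01, "ty": -0.3, "tz": 0.1, "turn": 0}]}}

```text
time_s: 7.55
tcp_pos: [0.4976, -0.1022, 0.1155]
eef_rot: [179.9, -0.0, -94.4]
contact_force: [0.3, 0.8, -1.6]
gripper_width: 0.0174
gripper_force: 25.0
```

{"fn": "drive_tool", "kwargs": {"commands": [{"hand": 1, "tx": 0, "ty": -0.03, "tz": 0, "turn": 0}, {"hand": 1, "tx": 0, "ty": -0.053, "tz": 0, "turn": 0}, {"hand": 1, "tx": 0, "ty": -0.053, "tz": -0.02, "turn": 0}, {"hand": 1, "tx": 0, "ty": -0.053, "tz": -0.04, "turn": 0}, {"hand": 1, "tx": 0, "ty": -0.053, "tz": -0.04, "turn": 0}, {"hand": 1, "tx": 0, "ty": -0.053, "tz": -0.04, "turn": 0}, {"hand": 1, "tx": 0, "ty": -0.053, "tz": -0.04, "turn": 0}]}}

```text
time_s: 8.25
tcp_pos: [0.4992, -0.1313, 0.0929]
eef_rot: [-180.0, -0.0, -94.3]
contact_force: [-0.1, -0.5, -1.6]
gripper_width: 0.0177
gripper_force: 25.0
```

```bash
python3 m.py w4 pin rail; python3 -c "
import cv2,numpy as np
b=cv2.imread('pics/w4.png')
cv2.imwrite('pics/a4.png',cv2.resize(b[60:360,170:470],(600,600),interpolation=cv2.INTER_CUBIC))"
```

```text
8.3 [ 0.4993 -0.1313  0.0931] [-179.97   -0.    -94.3 ] [ 0.3 -0.2 -1.6]
pin 0.55 [296, 267, 346, 347]
rail 0.67 [252, 0, 384, 402]
```

View pics/a4.png

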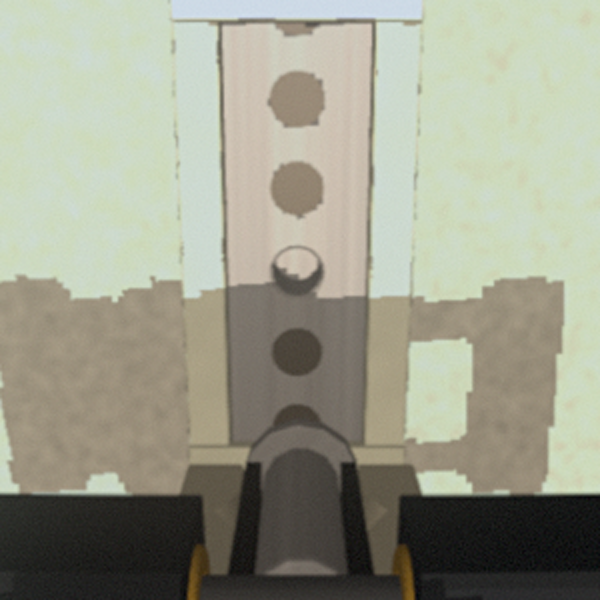

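Run:
```python
from h import *
b=[np.load('w4.npz')[k] for k in 'KDT']
q=lambda x,y:(x/2+170-.25,y/2+60-.25)
P=[onz(q(x,y),.03,*b) for x,y in [(297,100),(297,188),(297.3,270),(297,352)]]
print(np.round(P,4)); 
c=np.polyfit([p[1] for p in P],[p[0] for p in P],1); print('slope',c[0],np.degrees(np.arctan(-c[0])))
for y in (70,150,270,400): print('strip mid',[onz(q(x,y),.03,*b).round(4)[:2] for x in ((221.5+(y-70)*.027),(374-(y-70)*.02))])
print('ends',onz(q(297,22),.03,*b).round(4),onz(q(297,445),.036,*b).round(4))
print('collar',onz(q(301.5,474),.081,*b).round(4),'line x at',np.polyval(c,-.131),np.polyval(c,-.1303))
print(proj([[.4993,-.1305,.081],[.4993,-.1313,.054]],*b)-0)
```

```text
[[ 0.4924 -0.2179  0.03  ]
 [ 0.4942 -0.1943  0.03  ]
 [ 0.4959 -0.171   0.03  ]
 [ 0.4979 -0.1463  0.03  ]]
slope 0.07609727937035698 -4.35166600241176
strip mid [array([ 0.5122, -0.2273]), array([ 0.4711, -0.2242])]
strip mid [array([ 0.5137, -0.2062]), array([ 0.4726, -0.2031])]
strip mid [array([ 0.5162, -0.1725]), array([ 0.475 , -0.1694])]
strip mid [array([ 0.5193, -0.1325]), array([ 0.4777, -0.1294])]
ends [ 0.4909 -0.238   0.03  ] [ 0.5    -0.1188  0.036 ]
collar [ 0.4977 -0.131   0.081 ] line x at 0.499022579623027 0.4990758477185862
[[317.34758861 297.94170548]
 [317.57584397 274.70768136]]
```

{"fn": "drive_tool", "kwargs": {"commands": [{"hand": 1, "tx": 0.0022, "ty": 0, "tz": -0.01, "turn": 0}, {"hand": 1, "tx": 0.0022, "ty": 0, "tz": -0.02, "turn": 0}, {"hand": 1, "tx": 0.0022, "ty": 0, "tz": -0.028, "turn": 0}, {"hand": 1, "tx": 0.0022, "ty": 0, "tz": -0.033, "turn": 0}, {"hand": 1, "tx": 0.0022, "ty": 0, "tz": -0.033, "turn": 0}, {"hand": 1, "tx": 0.0022, "ty": 0, "tz": -0.033, "turn": 0}, {"hand": 1, "tx": 0.0022, "ty": 0, "tz": -0.033, "turn": 0}]}}

```text
time_s: 9.1
tcp_pos: [0.5004, -0.1318, 0.0731]
eef_rot: [-180.0, -0.0, -94.4]
contact_force: [0.1, -0.6, -1.5]
gripper_width: 0.0171
gripper_force: 25.0
```

{"fn": "drive_tool", "kwargs": {"commands": [{"hand": 1, "tx": 0, "ty": 0, "tz": -0.001, "turn": 0}, {"hand": 1, "tx": 0, "ty": 0, "tz": -0.002, "turn": 0}, {"hand": 1, "tx": 0, "ty": 0, "tz": -0.003, "turn": 0}, {"hand": 1, "tx": 0, "ty": 0, "tz": -0.003, "turn": 0}, {"hand": 1, "tx": 0, "ty": 0, "tz": -0.003, "turn": 0}]}}

```text
time_s: 9.6
tcp_pos: [0.5002, -0.1318, 0.0712]
eef_rot: [180.0, -0.0, -94.4]
contact_force: [0.5, -0.4, -2.4]
gripper_width: 0.0175
gripper_force: 25.0
```

{"fn": "drive_tool", "kwargs": {"commands": [{"hand": 1, "tx": 0, "ty": 0, "tz": -0.001, "turn": 0}, {"hand": 1, "tx": 0, "ty": 0, "tz": -0.002, "turn": 0}, {"hand": 1, "tx": 0, "ty": 0, "tz": -0.002, "turn": 0}, {"hand": 1, "tx": 0, "ty": 0, "tz": -0.002, "turn": 0}]}}

```text
time_s: 10.0
tcp_pos: [0.5002, -0.1318, 0.0699]
eef_rot: [180.0, -0.0, -94.4]
contact_force: [-0.5, 0.1, -2.6]
gripper_width: 0.0176
gripper_force: 25.0
```

{"fn": "drive_tool", "kwargs": {"commands": [{"hand": 1, "tx": 0, "ty": 0, "tz": -0.0005, "turn": 0}, {"hand": 1, "tx": 0, "ty": 0, "tz": -0.001, "turn": 0}, {"hand": 1, "tx": 0, "ty": 0, "tz": -0.001, "turn": 0}, {"hand": 1, "tx": 0, "ty": 0, "tz": -0.001, "turn": 0}]}}

```text
time_s: 10.4
tcp_pos: [0.5002, -0.1318, 0.0693]
eef_rot: [180.0, -0.0, -94.4]
contact_force: [0.4, 0.8, -1.2]
gripper_width: 0.0173
gripper_force: 25.0
```

Free load reads about −1.5 N. Keep stepping 0.3–0.6 mm.

{"fn": "drive_tool", "kwargs": {"commands": [{"hand": 1, "tx": 0, "ty": 0, "tz": -0.0005, "turn": 0}, {"hand": 1, "tx": 0, "ty": 0, "tz": -0.001, "turn": 0}, {"hand": 1, "tx": 0, "ty": 0, "tz": -0.001, "turn": 0}]}}

```text
time_s: 10.7
tcp_pos: [0.5003, -0.1318, 0.0688]
eef_rot: [-180.0, 0.0, -94.4]
contact_force: [-0.5, 0.8, -0.7]
gripper_width: 0.0174
gripper_force: 25.0
```

{"fn": "drive_tool", "kwargs": {"commands": [{"hand": 1, "tx": 0, "ty": 0, "tz": -0.0005, "turn": 0}, {"hand": 1, "tx": 0, "ty": 0, "tz": -0.0005, "turn": 0}, {"hand": 1, "tx": 0, "ty": 0, "tz": -0.0005, "turn": 0}]}}

```text
time_s: 11.0
tcp_pos: [0.5003, -0.1318, 0.0687]
eef_rot: [-180.0, -0.0, -94.3]
contact_force: [-1.2, 0.7, 3.0]
gripper_width: 0.0173
gripper_force: 25.0
```

{"fn": "drive_tool", "kwargs": {"commands": [{"hand": 1, "tx": 0, "ty": 0, "tz": 0, "turn": 0}, {"hand": 1, "tx": 0, "ty": 0, "tz": 0, "turn": 0}]}}

```text
time_s: 11.2
tcp_pos: [0.5003, -0.1318, 0.0687]
eef_rot: [-180.0, -0.0, -94.3]
contact_force: [-1.3, -0.1, 5.0]
gripper_width: 0.0174
gripper_force: 25.0
```

{"fn": "drive_tool", "kwargs": {"commands": [{"hand": 1, "tx": -0.0003, "ty": -0.004, "tz": 0, "turn": 0}, {"hand": 1, "tx": -0.0006, "ty": -0.008, "tz": 0, "turn": 0}, {"hand": 1, "tx": -0.0009, "ty": -0.012, "tz": 0, "turn": 0}, {"hand": 1, "tx": -0.0012, "ty": -0.016, "tz": 0, "turn": 0}, {"hand": 1, "tx": -0.0015, "ty": -0.02, "tz": 0, "turn": 0}]}}

```text
time_s: 11.7
tcp_pos: [0.4998, -0.1439, 0.0687]
eef_rot: [-179.9, 0.0, -94.4]
contact_force: [0.5, 5.7, 5.7]
gripper_width: 0.0174
gripper_force: 25.0
```

{"fn": "drive_tool", "kwargs": {"commands": [{"hand": 1, "tx": -0.0003, "ty": -0.004, "tz": 0, "turn": 0}, {"hand": 1, "tx": -0.0006, "ty": -0.008, "tz": 0, "turn": 0}, {"hand": 1, "tx": -0.0009, "ty": -0.012, "tz": 0, "turn": 0}, {"hand": 1, "tx": -0.0012, "ty": -0.016, "tz": 0, "turn": 0}, {"hand": 1, "tx": -0.0015, "ty": -0.02, "tz": 0, "turn": 0}]}}

```text
time_s: 12.2
tcp_pos: [0.4988, -0.1559, 0.0687]
eef_rot: [-180.0, 0.0, -94.4]
contact_force: [-0.1, 4.6, 5.2]
gripper_width: 0.0176
gripper_force: 25.0
```

{"fn": "drive_tool", "kwargs": {"commands": [{"hand": 1, "tx": -0.0002, "ty": -0.0025, "tz": 0, "turn": 0}, {"hand": 1, "tx": -0.0004, "ty": -0.005, "tz": 0, "turn": 0}, {"hand": 1, "tx": -0.0006, "ty": -0.0075, "tz": 0, "turn": 0}, {"hand": 1, "tx": -0.0007, "ty": -0.0095, "tz": 0, "turn": 0}]}}

```text
time_s: 12.6
tcp_pos: [0.4983, -0.1616, 0.0687]
eef_rot: [-180.0, 0.0, -94.4]
contact_force: [0.6, 4.5, 5.7]
gripper_width: 0.0177
gripper_force: 25.0
```

{"fn": "drive_tool", "kwargs": {"commands": [{"hand": 1, "tx": -0.0001, "ty": -0.0015, "tz": 0, "turn": 0}, {"hand": 1, "tx": -0.0002, "ty": -0.003, "tz": 0, "turn": 0}, {"hand": 1, "tx": -0.0003, "ty": -0.0045, "tz": 0, "turn": 0}, {"hand": 1, "tx": -0.0004, "ty": -0.006, "tz": 0, "turn": 0}, {"hand": 1, "tx": -0.0004, "ty": -0.006, "tz": 0, "turn": 0}]}}

```text
time_s: 13.1
tcp_pos: [0.498, -0.1653, 0.0686]
eef_rot: [-180.0, 0.0, -94.4]
contact_force: [0.3, 4.6, 4.7]
gripper_width: 0.0175
gripper_force: 25.0
```

{"fn": "drive_tool", "kwargs": {"commands": [{"hand": 1, "tx": -0.0001, "ty": -0.0015, "tz": 0, "turn": 0}, {"hand": 1, "tx": -0.0002, "ty": -0.003, "tz": 0, "turn": 0}, {"hand": 1, "tx": -0.0002, "ty": -0.003, "tz": 0, "turn": 0}]}}

```text
time_s: 13.4
tcp_pos: [0.4977, -0.1671, 0.0685]
eef_rot: [-180.0, -0.0, -94.4]
contact_force: [1.4, 3.3, 5.3]
gripper_width: 0.0174
gripper_force: 25.0
```

{"fn": "drive_tool", "kwargs": {"commands": [{"hand": 1, "tx": -0.0001, "ty": -0.001, "tz": 0, "turn": 0}, {"hand": 1, "tx": -0.0001, "ty": -0.002, "tz": 0, "turn": 0}, {"hand": 1, "tx": -0.0001, "ty": -0.002, "tz": 0, "turn": 0}]}}

```text
time_s: 13.7
tcp_pos: [0.4975, -0.1683, 0.0683]
eef_rot: [180.0, -0.0, -94.4]
contact_force: [0.6, 1.9, 3.9]
gripper_width: 0.0179
gripper_force: 25.0
```

{"fn": "drive_tool", "kwargs": {"commands": [{"hand": 1, "tx": -0.0001, "ty": -0.001, "tz": 0, "turn": 0}, {"hand": 1, "tx": -0.0002, "ty": -0.002, "tz": 0, "turn": 0}, {"hand": 1, "tx": -0.0002, "ty": -0.002, "tz": 0, "turn": 0}]}}

```text
time_s: 14.0
tcp_pos: [0.4965, -0.1696, 0.0678]
eef_rot: [179.9, -0.0, -94.4]
contact_force: [-0.3, 0.3, -0.8]
gripper_width: 0.0176
gripper_force: 25.0
```

{"fn": "drive_tool", "kwargs": {"commands": [{"hand": 1, "tx": 0, "ty": -0.0005, "tz": -0.001, "turn": 0}, {"hand": 1, "tx": 0, "ty": -0.0008, "tz": -0.0015, "turn": 0}, {"hand": 1, "tx": 0, "ty": -0.0008, "tz": -0.0015, "turn": 0}]}}

```text
time_s: 14.3
tcp_pos: [0.4972, -0.1699, 0.0673]
eef_rot: [180.0, -0.0, -94.4]
contact_force: [0.8, 0.1, -1.9]
gripper_width: 0.0176
gripper_force: 25.0
```

{"fn": "drive_tool", "kwargs": {"commands": [{"hand": 1, "tx": 0, "ty": 0, "tz": -0.001, "turn": 0}, {"hand": 1, "tx": 0, "ty": 0, "tz": -0.002, "turn": 0}, {"hand": 1, "tx": 0, "ty": 0, "tz": -0.003, "turn": 0}, {"hand": 1, "tx": 0, "ty": 0, "tz": -0.003, "turn": 0}]}}

```text
time_s: 14.7
tcp_pos: [0.4975, -0.17, 0.0658]
eef_rot: [-180.0, -0.0, -94.4]
contact_force: [-0.5, -1.9, -1.3]
gripper_width: 0.0172
gripper_force: 25.0
```

{"fn": "drive_tool", "kwargs": {"commands": [{"hand": 1, "tx": 0, "ty": -0.0008, "tz": 0, "turn": 0}, {"hand": 1, "tx": 0, "ty": -0.0008, "tz": -0.002, "turn": 0}, {"hand": 1, "tx": 0, "ty": -0.0008, "tz": -0.004, "turn": 0}, {"hand": 1, "tx": 0, "ty": -0.0008, "tz": -0.005, "turn": 0}, {"hand": 1, "tx": 0, "ty": -0.0008, "tz": -0.005, "turn": 0}]}}

```text
time_s: 15.2
tcp_pos: [0.4974, -0.1703, 0.0626]
eef_rot: [180.0, -0.0, -94.4]
contact_force: [0.2, -0.8, -1.7]
gripper_width: 0.0168
gripper_force: 25.0
```

{"fn": "drive_tool", "kwargs": {"commands": [{"hand": 1, "tx": 0, "ty": -0.0003, "tz": -0.003, "turn": 0}, {"hand": 1, "tx": 0, "ty": -0.0003, "tz": -0.006, "turn": 0}, {"hand": 1, "tx": 0, "ty": -0.0003, "tz": -0.009, "turn": 0}, {"hand": 1, "tx": 0, "ty": -0.0003, "tz": -0.01, "turn": 0}, {"hand": 1, "tx": 0, "ty": -0.0003, "tz": -0.01, "turn": 0}]}}

```text
time_s: 15.7
tcp_pos: [0.4973, -0.1704, 0.0565]
eef_rot: [180.0, 0.0, -94.4]
contact_force: [-0.1, -1.5, -2.1]
gripper_width: 0.0174
gripper_force: 25.0
```

{"fn": "drive_tool", "kwargs": {"commands": [{"hand": 1, "tx": 0, "ty": 0, "tz": -0.003, "turn": 0}, {"hand": 1, "tx": 0, "ty": 0, "tz": -0.006, "turn": 0}, {"hand": 1, "tx": 0, "ty": 0, "tz": -0.009, "turn": 0}, {"hand": 1, "tx": 0, "ty": 0, "tz": -0.01, "turn": 0}, {"hand": 1, "tx": 0, "ty": 0, "tz": -0.01, "turn": 0}]}}

```text
time_s: 16.2
tcp_pos: [0.4974, -0.1704, 0.0506]
eef_rot: [180.0, 0.0, -94.4]
contact_force: [0.2, -1.4, -1.9]
gripper_width: 0.0174
gripper_force: 25.0
```

{"fn": "drive_tool", "kwargs": {"commands": [{"hand": 1, "tx": 0, "ty": -0.0003, "tz": -0.002, "turn": 0}, {"hand": 1, "tx": 0, "ty": -0.0003, "tz": -0.004, "turn": 0}, {"hand": 1, "tx": 0, "ty": -0.0003, "tz": -0.005, "turn": 0}, {"hand": 1, "tx": 0, "ty": -0.0003, "tz": -0.005, "turn": 0}]}}

```text
time_s: 16.6
tcp_pos: [0.4974, -0.1706, 0.0476]
eef_rot: [180.0, 0.0, -94.4]
contact_force: [-0.2, -0.4, -2.2]
gripper_width: 0.0176
gripper_force: 25.0
```

{"fn": "drive_tool", "kwargs": {"commands": [{"hand": 1, "tx": 0, "ty": 0, "tz": -0.0005, "turn": 0}, {"hand": 1, "tx": 0, "ty": 0, "tz": -0.001, "turn": 0}, {"hand": 1, "tx": 0, "ty": 0, "tz": -0.001, "turn": 0}]}}

```text
time_s: 16.9
tcp_pos: [0.4975, -0.1706, 0.0471]
eef_rot: [180.0, 0.0, -94.4]
contact_force: [1.0, 0.3, -1.1]
gripper_width: 0.0172
gripper_force: 25.0
```

{"fn": "drive_tool", "kwargs": {"commands": [{"hand": 1, "tx": 0, "ty": 0, "tz": -0.0005, "turn": 0}, {"hand": 1, "tx": 0, "ty": 0, "tz": -0.001, "turn": 0}, {"hand": 1, "tx": 0, "ty": 0, "tz": -0.001, "turn": 0}]}}

```text
time_s: 17.2
tcp_pos: [0.4975, -0.1707, 0.0467]
eef_rot: [-180.0, -0.0, -94.4]
contact_force: [-0.9, -0.7, 1.8]
gripper_width: 0.0174
gripper_force: 25.0
```

{"fn": "drive_tool", "kwargs": {"commands": [{"hand": 1, "tx": 0, "ty": 0, "tz": -0.0003, "turn": 0}, {"hand": 1, "tx": 0, "ty": 0, "tz": -0.0005, "turn": 0}, {"hand": 1, "tx": 0, "ty": 0, "tz": -0.0005, "turn": 0}]}}

```text
time_s: 17.5
tcp_pos: [0.4976, -0.1706, 0.0467]
eef_rot: [-180.0, -0.0, -94.3]
contact_force: [-2.2, 1.2, 5.9]
gripper_width: 0.0174
gripper_force: 25.0
```

{"fn": "drive_tool", "kwargs": {"commands": [{"hand": 0.7, "tx": 0, "ty": 0, "tz": 0, "turn": 0}, {"hand": 0.5, "tx": 0, "ty": 0, "tz": 0, "turn": 0}, {"hand": 0.3, "tx": 0, "ty": 0, "tz": 0, "turn": 0}, {"hand": 0.3, "tx": 0, "ty": 0, "tz": 0, "turn": 0}, {"hand": 0.3, "tx": 0, "ty": 0, "tz": 0, "turn": 0}, {"hand": 0.3, "tx": 0, "ty": 0, "tz": 0, "turn": 0}]}}

```text
time_s: 18.1
tcp_pos: [0.4975, -0.1706, 0.0462]
eef_rot: [180.0, 0.0, -94.4]
contact_force: [0.7, -0.1, 0.3]
gripper_width: 0.0587
gripper_force: 0.0
```

{"fn": "drive_tool", "kwargs": {"commands": [{"hand": 0.3, "tx": 0, "ty": 0, "tz": 0.03, "turn": 0}, {"hand": 0.2, "tx": 0, "ty": 0, "tz": 0.08, "turn": 0}, {"hand": 0, "tx": 0, "ty": 0, "tz": 0.14, "turn": 0}, {"hand": 0, "tx": 0, "ty": 0, "tz": 0.2, "turn": 0}, {"hand": 0, "tx": 0, "ty": 0, "tz": 0.25, "turn": 0}, {"hand": 0, "tx": 0, "ty": 0, "tz": 0.25, "turn": 0}, {"hand": 0, "tx": 0, "ty": 0, "tz": 0.25, "turn": 0}]}}

```text
time_s: 18.8
tcp_pos: [0.4977, -0.1705, 0.1968]
eef_rot: [-179.9, 0.0, -94.4]
contact_force: [0.4, -0.7, -1.0]
gripper_width: 0.0875
gripper_force: 0.0
```

Run:
```python
from h import *
f=cap('wrist'); P=np.array([[.496,-.1706,.035],[.496,-.1706,.085]]); print(proj(P,*f[1:]))
g=cap('scene')[0]
a=cv2.resize(f[0][150:400,220:420],(480,600)); b=cv2.resize(g[180:240,190:270],(320,240)); c=cv2.resize(g,(320,240))
cv2.imwrite('pics/a5.png',np.hstack([a,np.vstack([b,c,np.zeros((120,320,3),np.uint8)])])[:,:,::-1])
```

```text
[[320.80211345 217.92548038]
 [320.8015013  235.24647108]]
```

View pics/a5.png

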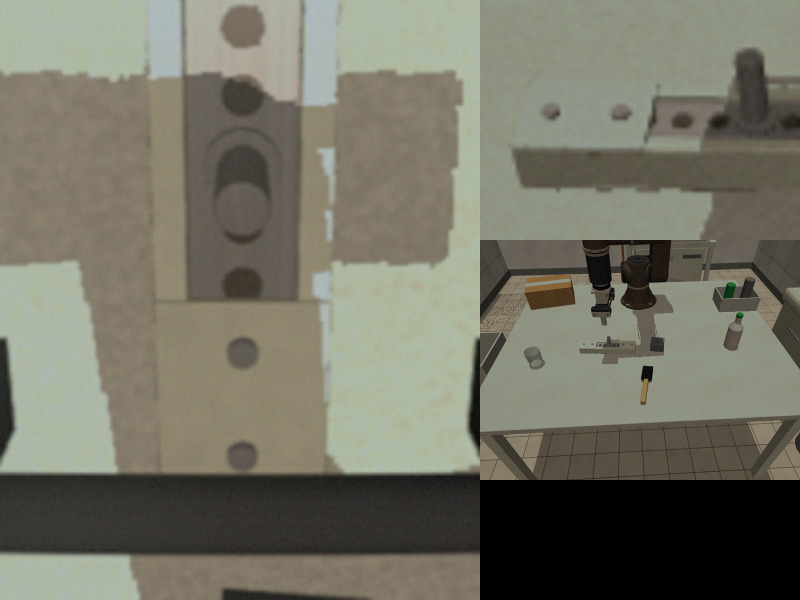

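The picture shows the pin upright in the hole with its collar (about 242,163 in the crop) flat on the strip. The gripper is clear and the other objects haven't moved.

```bash
python3 -c "
from plant import r
print(r.close_job())"
```

```text
the job is handed in; nothing more can be done
None
```

The pin stands upright and released in the strip's open hole with its collar seated on the strip, after a gentle slide along the centreline (about 5–8 N); the bottle, cup and hairbrush were left alone, and the job was handed in at about 19 s.

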